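Lock a circuit board into its inspection holder

TASK

Lock the tongued circuit board into the board holder for inspection: angle its tongue into the holder's groove, then lower it until it lies flat on the nest floor under the closed spring catch, and let go. Use gentle force, never pressing the board against the holder with more than 25 N, and leave the tongueless board, the bottle, the cup and the reel where they are.

Things in the scene. Friction and masses are not known exactly. Their poses are not given: they have to be found in the camera images.
- board: Loose dark green circuit board to fit, 0.15 to 0.31 kg, flat on the table at first. Plate 120 (x) x 84 (y) x 4 mm; a tongue 60 (y) x 14 (x) x 4 mm juts from the middle of its -x edge, undersides level, so 134 mm long in all. Origin: centre of the plate's underside (tongue not counted); z up, x from the tongue towards the plain far edge.
- sink_top (a point): Top centre of the board's rigid aluminium finned heat sink, on the board at (0, 0, 36) mm. The sink is 50 (x) x 26 (y) mm and rises from 4 to 36 mm above the board's underside, fins along x: grip it across y. All else on the board is under 3 mm high.
- tongue_tip (a point): Middle of the lower edge of the tongue's free end, on the board at (-74, 0, 0) mm in its frame. The tongue's top carries a thin gold contact strip.
- holder: Fixed aluminium base, 260 (x) x 130 (y) x 10 mm, origin under its centre, on the table; z up. It carries a rigid nest (black floor, grey rail and stops) set for each job, but unreported: shifted d = -20 to 20 mm along x, and packed up e = 0 to 6 mm; feel or see both; it stays put. Screw heads at x 0, y +-58, up to z 18 mm. Board home: axes parallel, origin x d to d+1.5, y +-3, z 16+e mm.
- groove (a point): Fixed to the base at (-74, 0, 16) mm of the holder; d and e NOT included. The real groove is d along x and e up from this point: back wall there, mouth 8 mm further to +x (open to +x), floor level with it, roof 9 mm and rail top 13 mm above its floor, ends closed at y +-33 mm. It takes the tongue at tilts up to about 23 degrees, far edge raised.
- stops (a point): Fixed to the base at (61.5, 0, 16) mm of the holder; d and e NOT included. At this point plus d along x and e up: foot of the inner faces of two end stops, 16 mm high, at y 20 to 42 mm either side, the catch between them. From groove to stops the nest floor is flat, z 16+e mm of the holder, y -50 to 50. Stops and catch keep the board from going in flat.
- catch (a joint): Steel spring catch, m of travel along holder +x: 0 shut, 0.007 fully back. 30 mm wide, nose 3.5 mm inside the stop faces, underside 5.5 mm over the nest floor, top 20 mm; 70 degree bevel above the nose (from 9 mm up). The board's far edge pushed down drives it back with 3 to 10 N, then it springs shut over the board. Spring 2 N plus 0.5 N per mm.
- spare: Bystander: another green board, 120 x 84 x 4 mm, with no tongue and a lower heat sink (36 x 36 mm, 18 mm high). Origin at the centre of its underside. Leave it alone.
- bottle: Bystander: clear bottle, 56 mm across, 150 mm tall, origin under its centre.
- cup: Bystander: black cup, 70 mm across, 90 mm tall, origin under its centre.
- reel: Bystander: white component reel lying flat, 110 mm across, 14 mm high, origin under its centre.

How it is judged (in metres and radians):
On the way:
1. the board is in the nest tilted, far edge raised, its tongue end down at the groove rail (angle between board's own z axis and vertical above 0.07 rad and z of tongue_tip in the frame of holder between 0.013 and 0.0265 m and x of tongue_tip in the frame of holder between -0.098 and -0.046 m and y of tongue_tip in the frame of holder between -0.008 and 0.008 m and angle between the y axis of board and the y axis of holder, either way round below 0.12 rad), for 0.1 s.
At the end, for the whole second after the job is handed in: The board is released and at rest, flat (0.03 rad) on the nest floor (underside 14.5 to 24 mm above the table), parallel to the holder (0.08 rad), origin -23.5 to +25 mm from the holder's in x and within 6 mm in y (covers every nest setting), catch shut over its far edge (under 1 mm) (angle between board's own z axis and vertical below 0.03 rad and z of board in the frame of holder between 0.0145 and 0.024 m and x of board in the frame of holder between -0.0235 and 0.025 m and y of board in the frame of holder between -0.006 and 0.006 m and angle between the x axis of board and the x axis of holder, either way round below 0.08 rad and value of joint catch below 0.001 m and linear speed of board below 0.01 m/s and contact force between the fingers and board below 0.05 N); the robot touches nothing.
It fails at once if the board is pressed against the holder with more than 25 N (contact force between board and holder above 25 N).
It fails at once if the tongueless board is moved more than 20 mm (distance of spare from where it was at the start of the episode above 0.02 m).
It fails at once if the bottle is moved more than 20 mm (distance of bottle from where it was at the start of the episode above 0.02 m).
It fails at once if the cup is moved more than 20 mm (distance of cup from where it was at the start of the episode above 0.02 m).
It fails at once if the reel is moved more than 20 mm (distance of reel from where it was at the start of the episode above 0.02 m).
It also fails if it takes over 66 s, if anything falls off the work surface, if the arm or the gripper's body presses on something with over 40 N, if the wrist force passes 120 N, or if a joint passes its speed limit or range.

ROBOT

A 6-joint arm with a two-finger parallel gripper is mounted at the origin on the work surface. World frame = base frame: x ahead of the robot, y to its left, z up, the work surface at z = 0. Lengths are in mm, angles in rad, forces in N, time in s.
With the tool pointing down it reaches from about 300 to 950 mm from the base axis. Payload 3.1 kg.
Tool frame: the origin (TCP) lies at the very end of the fingers, on their centre line; the grasp point (between the pads) lies 19 mm behind it; z points along the fingers, y is the line along which they close (so a half turn about z gives the same grasp; the last joint's range is limited). The gripper opens to 85 mm and grips with 20 to 120 N. Pads are 22 mm wide; open, the fingers measure 114 mm over their backs; the gripper's body (76 mm by 85 mm) begins 54 mm behind the grasp point. The pads swing forward as they close: fully open they stand 13 mm farther back than shut.
Start: joints at [1.102, 0.308, 1.634, -0, 1.2, -0.07], TCP at [242.721, 575.95, 231.272] pointing down, gripper open.
Joint ranges: [-3.06, 3.06], [-0.79, 1.96], [0.05, 2.63], [-1.19, 4.34], [0.05, 2.64], [-2.94, 2.94]. Speed limits (rad/s): [2.79, 2.79, 3.14, 3.14, 3.14, 3.14].

INTERFACE

Orientations are given as a unit quaternion [x, y, z, w].
In Python, from cell import readout, cams, hand_in gives the robot as it stands.
- The arm moves only by the shell command python3 -m jog 'ROWS' [FORCE]. ROWS is JSON, one flat list of numbers, 7 for each row, row after row: the opening, from 0 (shut) to 1 (fully open), then the shift along the tool's x, y, z in mm, then the turn, a rotation vector about the tool's x, y, z in rad. In form: [claw, tx, ty, tz, wx, wy, wz, claw, tx, ty, tz, wx, wy, wz, ...]. A call has 1 to 20 rows; each row is the pose to reach, as a shift and turn from the pose commanded when the call began, along the tool's axes at that moment; what a row does not reach only later rows make up. A row lasts 1/8 s, in which the tool goes at most 62.5 mm and 10.7 degrees, less where a joint would pass 70% of its speed; a pose out of reach is approached as far as the arm can. A call with a gripper value outside its range is refused whole. The fingers move at their own pace and stop on an object; FORCE is the grip in N (left out, the last holds). Time passes only in rows, so rows that repeat a pose let the fingers close. It gives the time, the measured TCP pose, the force, the opening and the grip force at its end, in the units of the state.
- readout.sense(): the state, without advancing time (a new reading comes with each control period).
- cams.capture(name): name is "scene" or "top" or "wrist"; returns a dict with "color" (420x560x3 uint8, red, green, blue), "z_map" (420x560 float32, mm along the optical axis (not along the pixel's ray), 0 where there is no reading), "fx", "fy", "cx", "cy" (pixels), "position" and "attitude" of the camera in the world. Camera axes: x right, y up, looking along -z (the intrinsics and any distortion apply to the point x, -y, -z); pixel columns grow to the right and rows downward; lengths in mm; the calibration is good to about 2 mm. The wrist camera is an equidistant fisheye: a pixel r from the principal point sees the ray r / f radians off the axis. A picture is of the moment at which its call begins.
- hand_in(): hands the job in; it is judged then, once.
The state is a dict: "clock": time; "joints": joint angles; "dq": joint speeds; "tau": joint torques, N m; "position": TCP position; "tcp_rot": TCP orientation; "ft_force": force on the tool from outside, world axes, zero at the start; "torque": the same for the moment, N m; "width": opening from 0.0 (shut) to 1.0 (fully open); "finger_force": force on a finger pad.
Only numpy, scipy, OpenCV 4.12 (cv2) and the standard library are available. Lean on these libraries where they do the work, as an engineer would, in place of code of your own. Each camera call takes 0.05 s, during which the arm holds its last target. There are 200 camera calls.

## Working session

There is one attempt and no reset: what is moved stays moved. The work goes in short steps, Python scripts to look and compute and a shell command to move; the robot and the scene stay as the last step left them, time stands still between calls to the robot, and variables do not carry over. Pictures are saved under pics/ and viewed, at most 10 in all, crops included, and the job is handed in when it is done.

```bash
ls; mkdir -p pics
cat > h.py <<'E'
import numpy as np,cv2
from cell import readout,cams
from scipy.spatial.transform import Rotation as R
def snap(n,f):
    c=cams.capture(n); np.savez('pics/'+f+'.npz',**c); cv2.imwrite('pics/'+f+'.png',c['color'][...,::-1]); return c
def load(f): return dict(np.load('pics/'+f+'.npz'))
def rays(c,u,v,fish=False):
    x=(np.asarray(u,float)-c['cx'])/c['fx']; y=(np.asarray(v,float)-c['cy'])/c['fy']
    if fish:
        r=np.hypot(x,y)+1e-12; s=np.tan(r)/r; x=x*s;y=y*s
    return np.stack([x,-y,-np.ones_like(x)],-1)
def pt(c,u,v,fish=False):  # by depth
    d=rays(c,u,v,fish); z=c['z_map'][np.int_(np.round(v)),np.int_(np.round(u))]
    return R.from_quat(c['attitude']).apply(d*np.asarray(z)[...,None])+c['position']
def ptz(c,u,v,z,fish=False):
    d=R.from_quat(c['attitude']).apply(rays(c,u,v,fish)); return c['position']+d*((z-c['position'][2])/d[...,2])[...,None]
E
python3 - <<'E'
from h import *
s=readout.sense(); print(s)
for n in('top','scene'):
    c=snap(n,n+'1'); print(n,c['position'],c['attitude'],c['fx'],c['cx'],c['cy'])
a=cv2.imread('pics/top1.png');
cv2.imwrite('pics/a.png',a)
E
```

```text
pics
{'clock': 0.0, 'joints': array([ 1.10228492e+00,  3.09005913e-01,  1.63521259e+00, -1.91995395e-05,
        1.19968537e+00, -6.96816892e-02]), 'dq': array([ 0.00178614, -0.00097543, -0.00042837, -0.00012278,  0.00107035,
        0.00026535]), 'tau': array([-7.67181900e-04, -4.15255558e+01, -2.76656342e+01, -8.67618178e-05,
        1.03908559e-02, -2.06702538e-06]), 'position': array([242.35634178, 575.19599916, 230.03410422]), 'tcp_rot': array([ 1.98092264e-01,  9.80182697e-01, -1.11639693e-03, -2.98610268e-04]), 'ft_force': array([ 0.72194882,  0.2628791 , -0.71826271]), 'torque': array([0.00639096, 0.03166205, 0.01570608]), 'finger_force': 0.0, 'width': 1.0032601821326887}
top [448.38275648 -88.32391386 827.20079625] [ 0.0641272  -0.05378661 -0.69510014  0.71402416] 417.8103031226859 279.00800040979544 211.7426943101391
scene [895.58301475 134.50230215 645.45301532] [0.13094869 0.25363351 0.84332414 0.45533161] 403.7167809645798 274.89272757898175 210.2344337994821
```

View pics/top1.png

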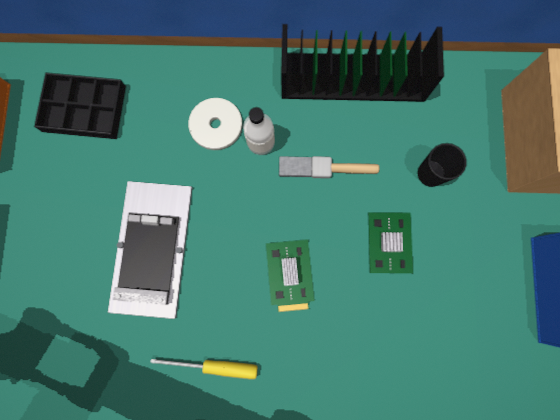

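View pics/scene1.png

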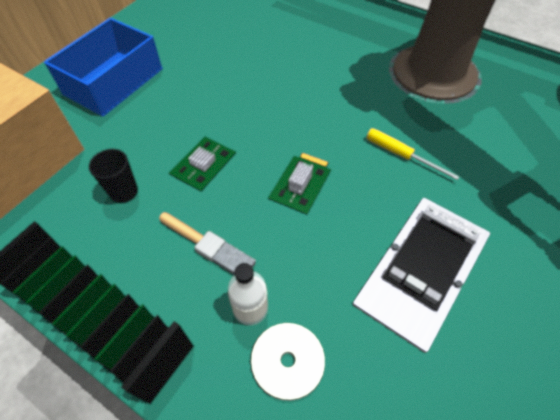

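The top view shows the tongued board at about (290,271), with its tongue at (293,307) towards the robot. The holder is at (150,250), with its rail at (140,297) and its stops and catch at (150,220). The spare is at (391,242), the bottle at (260,135) and the reel at (215,123).

Run:
```python
import cv2
a=cv2.imread('pics/top1.png')[175:325,100:325]
cv2.imwrite('pics/crop1.png',cv2.resize(a,None,fx=3.5,fy=3.5,interpolation=cv2.INTER_CUBIC))
```

```text
(no output)
```

View pics/crop1.png

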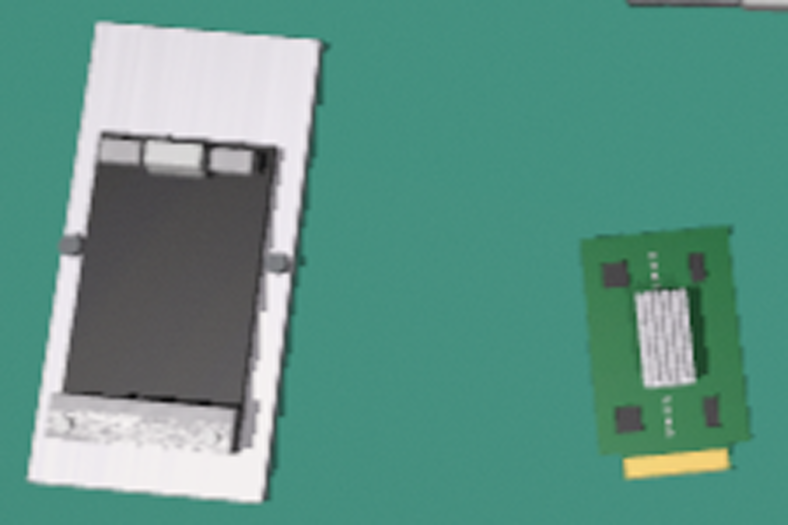

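The crop shows these edges and corners:
- **Holder base:** corners at (97,23), (322,40), (264,501) and (28,481).
- **Board plate:** corners at (581,239), (731,227), (749,439) and (601,454).
- **Sink top:** about (665,338).
- **Rail's floor-side edge:** about (65,395) to (240,405).
- **Stops:** lower edge near y 165.

```bash
cat > m1.py <<'E'
from h import *
c=load('top1')
def P(l,z):
    l=np.array(l,float)/3.5+[100,175]-0.36; return ptz(c,l[:,0],l[:,1],z)
def fit(q,w,l): # order TL TR BR BL ; x up
    ex=(q[0]+q[1]-q[2]-q[3])/2; ey=(q[0]+q[3]-q[1]-q[2])/2
    print('ctr',q.mean(0).round(1),'yaw from x',np.arctan2(ex[1],ex[0]).round(4),'from y',np.arctan2(-ey[0],ey[1]).round(4),np.linalg.norm(ex),np.linalg.norm(ey))
    return q.mean(0)
h=fit(P([(97,23),(322,40),(264,501),(28,481)],10),0,0)
b=fit(P([(581,239),(731,227),(749,439),(601,454)],4),0,0)
s=P([(71,244),(278,263)],18);print('screw',s.round(1),s.mean(0).round(1))
print('sink',P([(637,291),(687,288),(696,383),(645,388)],36).mean(0))
# depths
def D(x,y):
    l=np.array([x,y])/3.5+[100,175]; return pt(c,l[0],l[1]).round(1)
for n,p in dict(floor=(170,280),floor2=(160,220),rail=(150,425),base=(210,80),board=(620,340),table=(450,300),sink=(665,338)).items(): print(n,D(*p))
ex=np.array([1,0]);
E
python3 m1.py
```

```text
ctr [508.1 175.6  10. ] yaw from x -0.0594 from y -0.0523 258.39468485942376 130.6415710266743
ctr [469.6 -98.5   4. ] yaw from x 0.1133 from y 0.1168 118.25445324859113 83.39300923012377
screw [[512.2 233.5  18. ]
 [504.8 117.2  18. ]] [508.5 175.4  18. ]
sink [469.45837731 -98.57140027  36.        ]
floor [493.2 176.6  15.7]
floor2 [526.2 184.   18.2]
rail [414.8 175.7  32.4]
base [608.4 165.3   7.6]
board [467.4 -74.    3. ]
table [487.2  22.5  -0.5]
sink [469.  -98.9  10.8]
```

```bash
cat >> h.py <<'E'
def Rt(yaw,tilt=0): return R.from_euler('z',yaw)*R.from_euler('y',-tilt)*R.from_matrix(np.diag([-1.,1,-1]))
def step(p,rot,q=True):
    s=readout.sense(); r=R.from_quat(s['tcp_rot']); t=r.inv().apply(np.array(p)-s['position']); w=(r.inv()*rot).as_rotvec()
    print('t',t.round(1),'|t|',np.linalg.norm(t).round(),'w',w.round(4),'F',s['ft_force'].round(1),'clk',s['clock'],'w',round(s['width'],3)); return t,w
E
python3 - <<'E'
from h import *
step([500,175,240],Rt(-.056))
c=load('top1')
def D(x,y,k=2):
    l=np.array([x,y])/3.5+[100,175]; u,v=np.meshgrid(np.arange(-k,k+1)+round(l[0]),np.arange(-k,k+1)+round(l[1])); return np.median(pt(c,u.ravel(),v.ravel())[:,2]).round(1)
print([D(*p,5) for p in [(170,280),(160,220),(140,350)]],'base',D(210,80,5),'rail',[D(x,425,1) for x in(80,130,180)],'table',D(450,300,5),D(400,80,5))
E
```

```text
t [-392.8 -268.9   -9.3] |t| 476.0 w [-0.0021 -0.0005 -0.3428] F [-1.1  0.1  0.3] clk 0.1 w 0.999
[np.float64(18.4), np.float64(18.4), np.float64(18.5)] base 8.5 rail [np.float64(31.4), np.float64(31.0), np.float64(31.0)] table -1.3 -1.3
```

```bash
python3 -m jog '[1,-30,-20,-1,0,0,-0.03, 1,-80,-55,-2,0,0,-0.07, 1,-130,-90,-3,0,0,-0.12, 1,-180,-125,-4,0,0,-0.16, 1,-230,-160,-5,0,0,-0.2, 1,-280,-195,-6,0,0,-0.25, 1,-330,-228,-7,0,0,-0.3, 1,-370,-255,-8,0,0,-0.33, 1,-393,-269,-9,-0.002,0,-0.343, 1,-393,-269,-9,-0.002,0,-0.343]'
python3 - <<'E'
from h import *
c=snap('wrist','w1'); print(c['position'],c['attitude'],c['fx']); step([500,175,240],Rt(-.056))
cv2.imwrite('pics/w1b.png',cv2.resize(c['color'][...,::-1],None,fx=1.42,fy=1.42,interpolation=cv2.INTER_CUBIC))
E
```

```text
clock: 1.35
position: [501.1, 173.8, 239.9]
tcp_rot: [0.03, 1.0, 0.001, -0.0]
ft_force: [-0.1, 0.3, 0.1]
width: 0.996
finger_force: 0.0
[429.12440043 178.03573314 381.91846841] [-0.10355521 -0.09914578  0.6786735   0.72031154] 325.19226210127806
t [ 0.3  0.1 -0.2] |t| 0.0 w [ 0.0021 -0.001  -0.002 ] F [ 0.2 -0.4  0.7] clk 1.4 w 1.001
```

View pics/w1b.png

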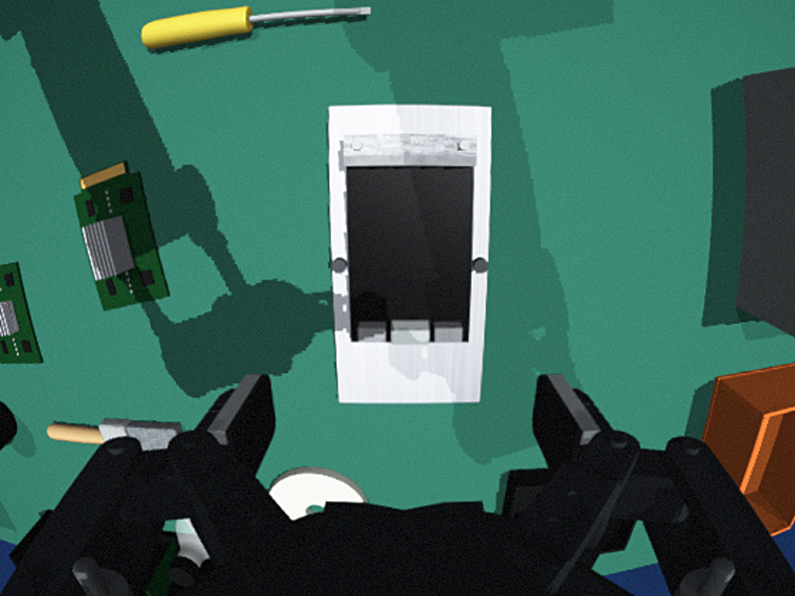

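The wrist view shows the holder from above: base corners at (329,106), (491,107), (481,403) and (339,404), rail around y 150, stops around y 330, and screws at (339,265) and (481,265). I'll enlarge the rail and the stops.

Run:
```python
import cv2,numpy as np
a=cv2.imread('pics/w1.png'); f=lambda b:cv2.resize(b,None,fx=4.4,fy=4.4,interpolation=cv2.INTER_CUBIC)
cv2.imwrite('pics/crop2.png',np.vstack([f(a[70:125,230:360]),f(a[215:290,230:360])]))
```

```text
(no output)
```

View pics/crop2.png

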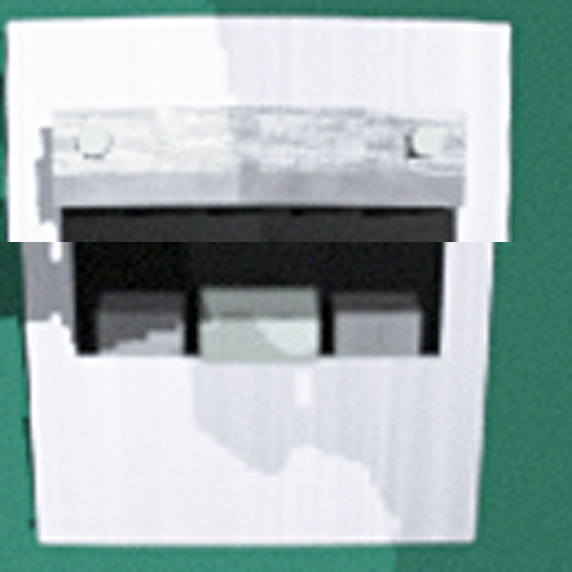

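Run:
```python
from h import *
c=load('w1')
def P(x,y,z,lower):
    u=x/4.4+230-.39; v=(y/4.4+70 if not lower else (y-242)/4.4+215)-.39
    return ptz(c,np.array([u]),np.array([v]),z,True)[0]
q=np.array([P(8,22,10,0),P(510,20,10,0),P(475,542,10,1),P(39,542,10,1)]) 
print(q.round(1)); k=q.mean(0); ex=q[3]+q[2]-q[0]-q[1]; yaw=np.arctan2(ex[1],ex[0]); print('ctr',k,'yaw',yaw,np.linalg.norm(ex)/2)
H=lambda p:R.from_euler('z',-yaw).apply(p-k)[:2].round(1)
for n,a in dict(railback=(260,107,32.8,0),mid=(260,175,32.8,0),front=(260,207,32.8,0),frontfloor=(260,207,20,0),stopfootL=(140,295,20,1),stopfootR=(375,295,20,1),stoptopL=(140,314,36,1),stoptopR=(375,312,36,1),nose=(260,289,29,1),floorend=(260,355,20,1),floorL=(75,300,20,1),floorR=(442,300,20,1)).items(): print(n,H(P(*a)))
u,v=np.meshgrid(np.arange(260,320),np.arange(60,300)); p=pt(c,u,v,True)
m=np.median(p[:,15:45,2],1); print([(i+60,m[i].round(1)) for i in range(24,62,2)]); print([(i+60,m[i].round(1)) for i in range(150,190,2)])
print('base',np.median(p[195:210,:,2]),'floor',np.median(p[80:140,:,2]),)
```

```text
[[375.  122.7  10. ]
 [381.6 251.6  10. ]
 [641.1 236.8  10. ]
 [633.  107.2  10. ]]
ctr [507.68672784 179.58074307  10.        ] yaw -0.05840608839805368 259.2370079457931
railback [-103.8   -0.3]
mid [-87.1  -0.3]
front [-79.3  -0.3]
frontfloor [-79.4  -0.1]
stopfootL [ 47.8 -32. ]
stopfootR [48.  31.1]
stoptopL [ 47.4 -31. ]
stoptopR [47.  29.6]
nose [43.1  0. ]
floorend [65.1  0.3]
floorL [ 49.3 -49.6]
floorR [49.5 49.4]Traceback (most recent call last):
  File "<stdin>", line 10, in <module>
  File "h.py", line 14, in pt
    return R.from_quat(c['attitude']).apply(d*np.asarray(z)[...,None])+c['position']
           ~~~~~~~~~~~~~~~~~~~~~~~~~~~~~~~~^^^^^^^^^^^^^^^^^^^^^^^^^^^
  File "scipy/spatial/transform/_rotation.pyx", line 2580, in scipy.spatial.transform._rotation.Rotation.apply
ValueError: Expected input of shape (3,) or (P, 3), got (240, 60, 3).
```

```bash
sed -i 's/    return R.from_quat(c\[.attitude.\]).apply(d\*np.asarray(z)\[...,None\])+c\[.position.\]/    w=d*np.asarray(z)[...,None]; return R.from_quat(c["attitude"]).apply(w.reshape(-1,3)).reshape(w.shape)+c["position"]/' h.py
python3 - <<'E'
from h import *
c=load('w1')
u,v=np.meshgrid(np.arange(260,320),np.arange(60,300)); p=pt(c,u,v,True)
m=np.median(p[:,15:45,2],1); print([(i+60,float(m[i].round(1))) for i in range(24,62,2)]); print([(i+60,float(m[i].round(1))) for i in range(150,190,2)])
print('base',np.median(p[195:210,:,2]),'floor',np.median(p[80:140,:,2]))
step([469.5,-98.5,200],Rt(.115))
E
```

```text
[(84, 9.5), (86, 9.3), (88, 9.4), (90, 9.6), (92, 9.1), (94, 32.4), (96, 32.3), (98, 32.2), (100, 32.4), (102, 32.4), (104, 32.4), (106, 32.0), (108, 32.0), (110, 32.2), (112, 32.2), (114, 32.0), (116, 19.1), (118, 19.0), (120, 19.0)]
[(210, 19.4), (212, 19.6), (214, 19.2), (216, 19.4), (218, 19.2), (220, 19.2), (222, 19.3), (224, 19.3), (226, 26.6), (228, 30.7), (230, 34.3), (232, 37.9), (234, 39.3), (236, 39.7), (238, 39.0), (240, 39.1), (242, 39.2), (244, 9.7), (246, 9.6), (248, 9.1)]
base 9.470862686661917 floor 19.20218959656509
t [  14.8 -274.8   39.2] |t| 278.0 w [ 0.0022 -0.0008 -0.173 ] F [ 0.2 -0.4  0.7] clk 1.4 w 1.001
```

```bash
python3 -m jog '[1,2,-30,4,0,0,-0.02, 1,5,-80,10,0,0,-0.05, 1,8,-130,18,0,0,-0.08, 1,10,-180,25,0,0,-0.11, 1,13,-230,32,0,0,-0.14, 1,15,-262,37,0.002,0,-0.165, 1,15,-275,39,0.002,-0.001,-0.173, 1,15,-275,39,0.002,-0.001,-0.173]'
python3 - <<'E'
from h import *
c=snap('wrist','w2'); print(c['position']); step([469.5,-98.5,200],Rt(.115))
a=c['color'][...,::-1][60:330,200:380]
cv2.imwrite('pics/w2b.png',cv2.resize(a,None,fx=2.2,fy=2.2,interpolation=cv2.INTER_CUBIC))
E
```

```text
clock: 2.4
position: [470.1, -97.5, 200.6]
tcp_rot: [-0.058, 0.998, 0.0, 0.001]
ft_force: [-0.3, -0.3, 0.2]
width: 0.998
finger_force: 0.0
[ 398.25111897 -105.79168516  342.4441126 ]
t [ 0.9 -1.3  0.7] |t| 2.0 w [0.0008 0.0015 0.0023] F [ 0.3  0.2 -0.4] clk 2.45 w 0.996
```

View pics/w2b.png

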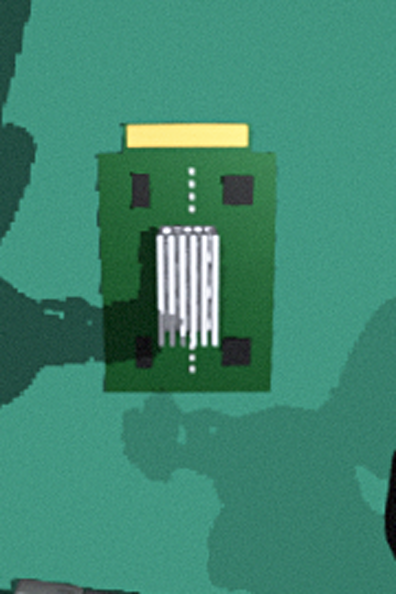

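The wrist view shows the board: plate corners at (97,154), (276,153), (271,391) and (103,391), and its sink between (157,230) and (219,347).

Run:
```python
from h import *
c=load('w2')
def P(l,z):
    l=np.array(l,float)/2.2+[200,60]-.27; return ptz(c,l[:,0],l[:,1],z,True)
q=P([(97,154),(276,153),(271,391),(103,391)],4);k=q.mean(0);ex=q[3]+q[2]-q[0]-q[1];print(q.round(1),k,np.arctan2(ex[1],ex[0]),np.linalg.norm(ex)/2)
print('tongue',P([(126,124),(249,124)],4).mean(0),'sink',P([(157,234),(219,234),(219,347),(157,347)],36).mean(0))
step([470,-97,60],Rt(.115));
```

```text
[[ 415.7 -145.2    4. ]
 [ 405.4  -61.5    4. ]
 [ 523.7  -46.7    4. ]
 [ 533.6 -131.7    4. ]] [469.59891036 -96.2688655    4.        ] 0.11926789259207973 118.98706989349647
tongue [ 396.80644055 -104.49022578    4.        ] sink [469.67754687 -95.83121438  36.        ]
t [  0.4  -0.  140.7] |t| 141.0 w [0.0008 0.0015 0.0023] F [ 0.3  0.2 -0.4] clk 2.45 w 0.996
```

```bash
python3 -m jog '[1,0,0,30,0,0,0, 1,0.4,0,80,0,0,-0.002, 1,0.4,0,130,0,0,-0.002, 1,0.4,0,165,0,0,-0.002, 1,0.4,0,183,0,0,-0.002, 1,0.4,0,189.5,0.001,0.001,-0.002, 1,0.4,0,189.5,0.001,0.001,-0.002, 0.2,0.4,0,189.5,0.001,0.001,-0.002, 0.2,0.4,0,189.5,0.001,0.001,-0.002, 0.2,0.4,0,189.5,0.001,0.001,-0.002, 0.2,0.4,0,189.5,0.001,0.001,-0.002]' 60; python3 -c "
from h import *
step([469.6,-97,11],Rt(.117))"
```

```text
clock: 3.82
position: [470.8, -98.5, 12.0]
tcp_rot: [-0.059, 0.998, -0.001, 0.001]
ft_force: [0.2, 0.8, 4.2]
width: 0.292
finger_force: 61.3
t [1.  1.7 1. ] |t| 2.0 w [-0.0017  0.002   0.0018] F [0.2 0.8 4.2] clk 3.825 w 0.292
```

```bash
python3 -m jog '[0.2,0,0,-10,0,0,0, 0.2,0,0,-40,0,0,0, 0.2,0,0,-80,0,0,0, 0.2,0,0,-120,0,0,0, 0.2,0,0,-145,0,0,0, 0.2,0,0,-150,0,0,0, 0.2,0,0,-150,0,0,0, 0.2,0,0,-150,0,0,0]' 60; python3 -c "
from h import *
step([500,177,162],Rt(-.057))"
```

```text
clock: 4.82
position: [468.5, -97.7, 159.5]
tcp_rot: [-0.06, 0.998, 0.0, -0.001]
ft_force: [-0.3, 0.9, -3.2]
width: 0.293
finger_force: 60.4
t [-63.9 269.   -2.6] |t| 276.0 w [-0.     -0.0027  0.1761] F [-0.3  0.9 -3.2] clk 4.825 w 0.293
```

```bash
python3 -m jog '[0.2,-6,25,0,0,0,0.015, 0.2,-17,70,-1,0,0,0.045, 0.2,-28,120,-1,0,0,0.08, 0.2,-40,170,-2,0,0,0.11, 0.2,-52,220,-2,0,0,0.145, 0.2,-60,255,-3,0,-0.002,0.168, 0.2,-64,269,-3,0,-0.002,0.176, 0.2,-64,269,-3,0,-0.002,0.176]' 60
python3 - <<'E'
from h import *
c=snap('wrist','w3'); t=snap('top','top3'); print(c['position']); step([500,177,162],Rt(-.057))
a=c['color'][...,::-1][40:340,190:390]; b=t['color'][...,::-1][170:330,85:215]
f=lambda a,k:cv2.resize(a,None,fx=k,fy=k,interpolation=cv2.INTER_CUBIC)
A=f(a,1.95);B=f(b,3); h=max(len(A),len(B)); pad=lambda x:np.pad(x,((0,h-len(x)),(0,0),(0,0)))
cv2.imwrite('pics/w3b.png',np.hstack([pad(A),pad(B)])); print(A.shape,B.shape)
E
```

```text
clock: 5.82
position: [500.9, 176.7, 162.8]
tcp_rot: [0.028, 1.0, -0.001, 0.0]
ft_force: [0.0, 0.5, -2.9]
width: 0.289
finger_force: 60.3
[428.76501901 181.20012234 304.73814501]
t [1.  1.5 1.1] |t| 2.0 w [-0.0023  0.0009 -0.    ] F [ 0.4  0.5 -1.8] clk 5.925 w 0.292
(585, 390, 3) (480, 390, 3)
```

View pics/w3b.png

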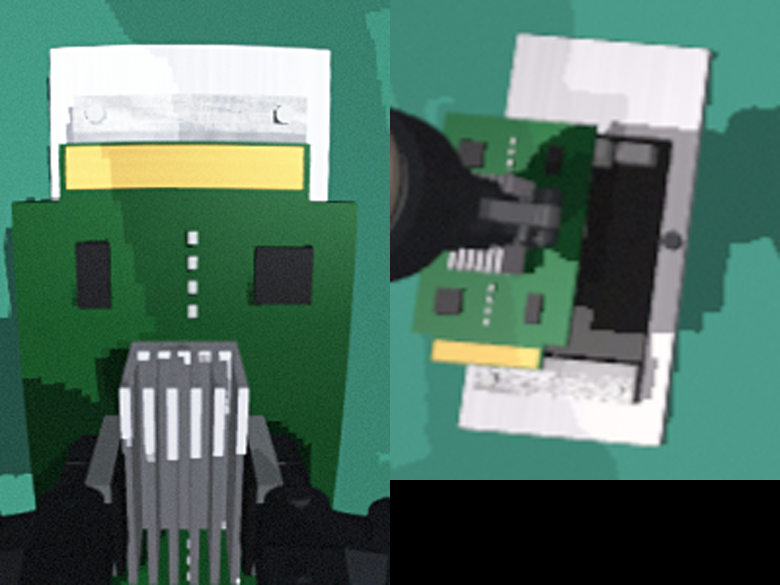

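The left half shows the held tongue's free end from (62,145) to (309,145). The plate corners are at (13,203) and (356,203), and the rail ends at (73,98) and (307,96). In the top view on the right, the board hangs over the holder.

Run:
```python
from h import *
c=load('w3')
def P(l,z):
    l=np.array(l,float)/1.95+[190,40]-.25; return ptz(c,l[:,0],l[:,1],z,True)
s=readout.sense()
r=Rt(-.057); o=np.array([500,177,162.])
L=lambda p:(R.from_euler('z',.057).apply(p-s['position'])).round(1)
t=P([(62,145),(309,145)],154.5);print('tip',L(t),L(t.mean(0)[None]))
t=P([(13,203),(356,203)],154.5);print('plate',L(t),L(t.mean(0)[None]))
t=P([(73,100),(307,100)],32.7);print('rail',L(t),L(t.mean(0)[None]))
t=P([(51,50),(329,50)],10);print('base',L(t),L(t.mean(0)[None]))
# tongue yaw check in hand
d=P([(62,145),(309,145)],154.5); print(np.arctan2(-(d[1]-d[0])[0],(d[1]-d[0])[1]))
# depth of tongue
u=np.array([185.])/1.95+190;v=np.array([165.])/1.95+40;print(pt(c,u,v,True),s['position'])
c=load('top3')
def T(l,z):
    l=np.array(l,float)-[390,0]; l=l/3+[85,170]-.33; return ptz(c,l[:,0],l[:,1],z)
t=T([(432,362),(541,367)],154.5);print('top tip',L(t))
t=T([(517,34),(710,50),(662,445),(459,428)],10); print('top base',t.mean(0),L(t))
```

```text
tip [[-74.3 -27.3  -8.6]
 [-74.4  31.   -8.6]] [[-74.3   1.8  -8.6]]
plate [[-60.7 -39.8  -8.6]
 [-60.9  43.1  -8.6]] [[-60.8   1.6  -8.6]]
rail [[ -95.2  -45.9 -130.4]
 [ -95.7   53.7 -130.4]] [[ -95.5    3.9 -130.4]]
base [[-121.6  -60.2 -153.1]
 [-122.2   68.3 -153.1]] [[-121.9    4.1 -153.1]]
-0.054233653242891575
[[432.14371582 181.19706903 154.92678186]] [500.86158736 175.43676587 163.07330173]
top tip [[-75.1  26.8  -8.6]
 [-72.7 -31.4  -8.6]]
top base [507.86646957 175.77621248  10.        ] [[ 136.5   66.5 -153.1]
 [ 136.2  -64.6 -153.1]
 [-122.   -64.9 -153.1]
 [-122.7   66.  -153.1]]
```

```bash
cat >> h.py <<'E'
YAW=-.057; C=np.array([508.5,178.1,0]); d=-13.5; FL=19.7
def tipgo(dx,dz,tilt,dy=0): # tip dx from groove back wall, dz over nest floor
    B=R.from_euler('z',YAW)*R.from_euler('y',-tilt)
    tip=C+R.from_euler('z',YAW).apply([-74+d+dx,dy,FL+dz])
    return step(tip+B.apply([74,0,11.5]),Rt(YAW,tilt))
def tipnow():
    s=readout.sense(); B=R.from_quat(s['tcp_rot'])*R.from_matrix(np.diag([-1.,1,-1]))
    p=R.from_euler('z',-YAW).apply(s['position']+B.apply([-74,0,-11.5])-C)-[-74+d,0,FL]
    print('tip rel groove',p.round(1),'tilt',B.apply([1,0,0])[2].round(4),'F holder',R.from_euler('z',-YAW).apply(s['ft_force']).round(2),'M',s['torque'].round(2),'clk',s['clock'])
E
python3 -c "
from h import *
tipnow();tipgo(14,25,.26)"
```

```text
tip rel groove [  6.   -3.1 131.8] tilt 0.0009 F holder [ 0.39  0.55 -1.75] M [-0.01  0.03  0.01] clk 5.925
t [-2.5  3.3 88.2] |t| 88.0 w [-0.0023 -0.2591  0.0003] F [ 0.4  0.5 -1.8] clk 5.925 w 0.292
```

```bash
python3 -m jog '[0.2,0,1,10,0,-0.03,0, 0.2,-1,2,30,0,-0.1,0, 0.2,-2,3,55,-0.001,-0.18,0, 0.2,-2.5,3,75,-0.002,-0.24,0, 0.2,-2.5,3,86,-0.002,-0.259,0, 0.2,-2.5,3,88,-0.002,-0.259,0, 0.2,-2.5,3,88,-0.002,-0.259,0]' 60
python3 - <<'E'
from h import *
tipnow()
c=snap('wrist','w4'); t=snap('top','top4'); tipgo(14,4,.26); tipnow()
a=c['color'][...,::-1][40:240,190:390]; b=t['color'][...,::-1][170:330,85:215]
f=lambda a,k:cv2.resize(a,None,fx=k,fy=k,interpolation=cv2.INTER_CUBIC)
A=f(a,2);B=f(b,2.5); h=max(len(A),len(B)); pad=lambda x:np.pad(x,((0,h-len(x)),(0,0),(0,0)))
cv2.imwrite('pics/w4b.png',np.hstack([pad(A),pad(B)])); print(A.shape,B.shape)
E
```

```text
clock: 6.8
position: [505.0, 178.6, 76.4]
tcp_rot: [0.029, 0.991, -0.003, 0.131]
ft_force: [0.1, 0.2, -2.2]
width: 0.294
finger_force: 60.3
tip rel groove [15.5  0.4 26.4] tilt 0.2591 F holder [ 0.08  0.2  -2.23] M [-0.04  0.25 -0.01] clk 6.8
t [ 7.9 -0.9 21.8] |t| 23.0 w [ 0.0015  0.0033 -0.0009] F [-0.1 -0.3 -2.1] clk 6.9 w 0.293
tip rel groove [16.1  1.  26.9] tilt 0.2603 F holder [-0.12 -0.3  -2.13] M [ 0.04  0.23 -0.01] clk 6.9
(400, 400, 3) (400, 325, 3)
```

View pics/w4b.png

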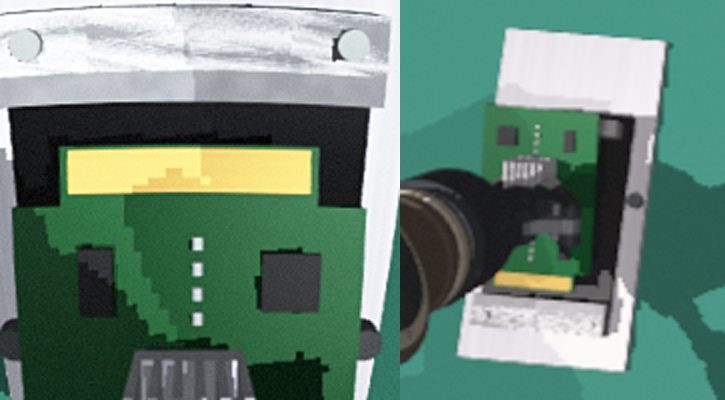

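The wrist view shows the tongue edge at (60,148) to (320,148), centred at x 190. The rail's screws at (25,44) and (355,44) are also centred at x 190, and the rail's front edge is at y≈105. The tongue sits just outside the groove mouth.

Run:
```python
from h import *
c=load('w4')
def P(l,z):
    l=np.array(l,float)/2+[190,40]-.25; return R.from_euler('z',-YAW).apply(ptz(c,l[:,0],l[:,1],z,True)-C).round(1)
z=readout.sense()['position'][2]
print(c['position']); print('tip',P([(60,148),(320,148)],19.7+26+4),'plate',P([(13,208),(366,208)],19.7+26+4+3.6)); print('screws',P([(25,44),(355,44)],33),'railfront',P([(190,105)],32.7),'depth check')
l=np.array([190.,190.])/2+190; v=np.array([90.,160.])/2+40; print(pt(c,l,v,True))
```

```text
[398.57342833 184.8816156  194.84646968]
tip [[-73.6 -28.7  49.7]
 [-73.6  31.   49.7]] plate [[-60.5 -40.4  53.3]
 [-60.4  42.4  53.3]]
screws [[-97.  -39.3  33. ]
 [-97.   41.7  33. ]] railfront [[-79.9   1.2  32.7]] depth check
[[425.14376219 184.13863864  32.28549903]
 [438.71107947 183.28814942  49.52285277]]
```

```bash
python3 -m jog '[0.2,1.5,0,4.5,0,0,0, 0.2,4,0,11,0,0,0, 0.2,6,0,17,0,0,0, 0.2,7,0,20,0,0,0, 0.2,7,0,20.5,0,0,0, 0.2,7,0,20.5,0,0,0]' 60; python3 -c "
from h import *
tipnow()"
```

```text
clock: 7.65
position: [503.1, 179.6, 54.4]
tcp_rot: [0.028, 0.991, -0.003, 0.131]
ft_force: [0.4, -0.4, -2.4]
width: 0.292
finger_force: 60.3
tip rel groove [13.5  1.2  4.4] tilt 0.2589 F holder [ 0.39 -0.42 -2.42] M [0.05 0.19 0.05] clk 7.65
```

```bash
python3 -m jog '[0.2,0.26,0,1,0,0,0, 0.2,0.5,0,1.9,0,0,0, 0.2,0.65,0,2.4,0,0,0, 0.2,0.8,0,2.9,0,0,0, 0.2,0.8,0,2.9,0,0,0]' 60; python3 -c "
from h import *
tipnow()"
python3 -m jog '[0.2,0.13,0,0.5,0,0,0, 0.2,0.26,0,1,0,0,0, 0.2,0.26,0,1,0,0,0]' 60; python3 -c "
from h import *
tipnow()"
```

```text
clock: 8.28
position: [502.9, 179.5, 51.3]
tcp_rot: [0.028, 0.991, -0.003, 0.13]
ft_force: [-0.3, 0.0, -2.8]
width: 0.297
finger_force: 60.3
tip rel groove [13.3  1.   1.3] tilt 0.2587 F holder [-0.34  0.02 -2.76] M [ 0.06  0.24 -0.03] clk 8.275
clock: 8.65
position: [503.0, 179.5, 50.4]
tcp_rot: [0.028, 0.991, -0.003, 0.13]
ft_force: [-0.2, 0.5, -1.7]
width: 0.287
finger_force: 60.4
tip rel groove [13.4  1.1  0.4] tilt 0.2588 F holder [-0.27  0.51 -1.74] M [-0.02  0.26 -0.02] clk 8.65
```

```bash
python3 -m jog '[0.2,0.13,0,0.5,0,0,0, 0.2,0.26,0,1,0,0,0, 0.2,0.26,0,1,0,0,0]' 60; python3 -c "
from h import *
tipnow()"
python3 -m jog '[0.2,0.13,0,0.5,0,0,0, 0.2,0.13,0,0.5,0,0,0]' 60; python3 -c "
from h import *
tipnow()"
```

```text
clock: 9.02
position: [503.3, 179.5, 49.8]
tcp_rot: [0.028, 0.991, -0.003, 0.131]
ft_force: [-0.9, -0.5, 4.3]
width: 0.294
finger_force: 61.2
tip rel groove [13.8  1.1 -0.2] tilt 0.2593 F holder [-0.91 -0.56  4.27] M [-0.14  0.65  0.04] clk 9.025
clock: 9.28
position: [503.5, 179.6, 49.4]
tcp_rot: [0.028, 0.991, -0.003, 0.131]
ft_force: [-1.6, -1.0, 5.7]
width: 0.292
finger_force: 61.4
tip rel groove [14.   1.2 -0.6] tilt 0.2597 F holder [-1.55 -1.12  5.72] M [-0.19  0.67 -0.  ] clk 9.275
```

```bash
python3 -m jog '[0.2,-0.5,0,-1.9,0,0,0, 0.2,-0.5,0,-1.9,0,0,0, 0.2,1.4,0,-2.4,0,0,0, 0.2,3.4,0,-3,0,0,0, 0.2,5.3,0,-3.5,0,0,0, 0.2,7.2,0,-4,0,0,0, 0.2,8.7,0,-4.4,0,0,0, 0.2,8.7,0,-4.4,0,0,0]' 60; python3 -c "
from h import *
tipnow()"
```

```text
clock: 10.28
position: [493.2, 180.0, 50.7]
tcp_rot: [0.028, 0.991, -0.003, 0.13]
ft_force: [0.7, 0.2, -3.4]
width: 0.295
finger_force: 60.3
tip rel groove [3.6 1.  0.8] tilt 0.2586 F holder [ 0.66  0.26 -3.38] M [-0.    0.23 -0.  ] clk 10.275
```

Inside the groove with no contact force. Next I'll feel for the back wall.

```bash
python3 -m jog '[0.2,1,0,-0.26,0,0,0, 0.2,2,0,-0.5,0,0,0, 0.2,2.5,0,-0.65,0,0,0, 0.2,2.5,0,-0.65,0,0,0]' 60; python3 -c "
from h import *
tipnow()"
python3 -m jog '[0.2,0.5,0,-0.13,0,0,0, 0.2,1,0,-0.26,0,0,0, 0.2,1,0,-0.26,0,0,0]' 60; python3 -c "
from h import *
tipnow()"
```

```text
clock: 10.78
position: [490.8, 180.2, 50.7]
tcp_rot: [0.028, 0.991, -0.003, 0.13]
ft_force: [-0.9, -1.3, -2.5]
width: 0.292
finger_force: 60.3
tip rel groove [1.2 1.1 0.8] tilt 0.2587 F holder [-0.85 -1.31 -2.52] M [ 0.04  0.19 -0.  ] clk 10.775
clock: 11.15
position: [490.0, 180.3, 50.8]
tcp_rot: [0.028, 0.991, -0.003, 0.131]
ft_force: [0.3, 0.8, -2.3]
width: 0.293
finger_force: 60.3
tip rel groove [0.4 1.1 0.8] tilt 0.2592 F holder [ 0.3   0.78 -2.31] M [-0.    0.19 -0.04] clk 11.15
```

```bash
python3 -m jog '[0.2,0.5,0,-0.13,0,0,0, 0.2,1,0,-0.26,0,0,0, 0.2,1,0,-0.26,0,0,0]' 60; python3 -c "
from h import *
tipnow()"
python3 -m jog '[0.2,0.3,0,-0.08,0,0,0, 0.2,0.6,0,-0.16,0,0,0, 0.2,0.6,0,-0.16,0,0,0]' 60; python3 -c "
from h import *
tipnow()"
```

```text
clock: 11.52
position: [489.7, 180.4, 51.2]
tcp_rot: [0.028, 0.991, -0.003, 0.131]
ft_force: [4.0, -1.2, -2.9]
width: 0.288
finger_force: 60.1
tip rel groove [0.2 1.2 1.1] tilt 0.2606 F holder [ 4.04 -1.01 -2.93] M [-0.28 -0.49 -0.04] clk 11.525
clock: 11.9
position: [489.6, 180.5, 51.4]
tcp_rot: [0.028, 0.991, -0.003, 0.132]
ft_force: [4.9, -1.9, -4.0]
width: 0.29
finger_force: 59.9
tip rel groove [0.1 1.3 1.2] tilt 0.2616 F holder [ 5.01 -1.62 -4.03] M [-0.44 -0.79  0.01] clk 11.9
```

```bash
python3 -c "
from h import *
for a in (.26,.2,.15,.12): tipgo(1.0,.8,a,1.2)"
```

```text
t [-0.8 -0.1  1. ] |t| 1.0 w [0.0019 0.0046 0.0007] F [ 4.9 -1.9 -4. ] clk 11.9 w 0.29
t [-1.3 -0.1  5.5] |t| 6.0 w [0.0019 0.0646 0.0007] F [ 4.9 -1.9 -4. ] clk 11.9 w 0.29
t [-1.6 -0.1  9.2] |t| 9.0 w [0.0019 0.1146 0.0008] F [ 4.9 -1.9 -4. ] clk 11.9 w 0.29
t [-1.6 -0.1 11.5] |t| 12.0 w [0.0019 0.1446 0.0008] F [ 4.9 -1.9 -4. ] clk 11.9 w 0.29
```

```bash
python3 -m jog '[0.2,-1.6,0,0.6,0,0,0, 0.2,-1.6,0,1,0,0,0, 0.2,-1.9,0,3.3,0,0.03,0, 0.2,-2.1,0,5.6,0,0.06,0, 0.2,-2.3,0,7.5,0,0.085,0, 0.2,-2.4,0,9.3,0,0.11,0, 0.2,-2.4,0,9.3,0,0.11,0]' 100; python3 -c "
from h import *
tipnow()
for a in (.12,.1,.08,.05,.02,0,-.01): tipgo(1.0,.6,a,1.2)"
```

```text
clock: 12.78
position: [493.0, 180.1, 42.2]
tcp_rot: [0.029, 0.997, -0.002, 0.075]
ft_force: [2.1, 0.7, 1.2]
width: 0.284
finger_force: 99.8
tip rel groove [ 0.5  1.2 -0. ] tilt 0.1503 F holder [2.03 0.82 1.22] M [ 0.1   0.04 -0.01] clk 12.775
t [-0.9  0.1  1.8] |t| 2.0 w [ 0.0012  0.0309 -0.0005] F [2.1 0.7 1.2] clk 12.775 w 0.284
t [-1.1  0.1  3.3] |t| 3.0 w [ 0.0012  0.0509 -0.0005] F [2.1 0.7 1.2] clk 12.775 w 0.284
t [-1.2  0.1  4.7] |t| 5.0 w [ 0.0012  0.0709 -0.0004] F [2.1 0.7 1.2] clk 12.775 w 0.284
t [-1.4  0.1  7. ] |t| 7.0 w [ 0.0012  0.1009 -0.0004] F [2.1 0.7 1.2] clk 12.775 w 0.284
t [-1.4  0.1  9.2] |t| 9.0 w [ 0.0012  0.1309 -0.0004] F [2.1 0.7 1.2] clk 12.775 w 0.284
t [-1.5  0.1 10.7] |t| 11.0 w [ 0.0012  0.1509 -0.0004] F [2.1 0.7 1.2] clk 12.775 w 0.284
t [-1.5  0.1 11.5] |t| 12.0 w [ 0.0012  0.1609 -0.0004] F [2.1 0.7 1.2] clk 12.775 w 0.284
```

```bash
python3 -m jog '[0.2,-0.6,0,-0.2,0,0,0, 0.2,-0.9,0,0.8,0,0.015,0, 0.2,-1,0,1.8,0,0.03,0, 0.2,-1.1,0,2.6,0,0.04,0, 0.2,-1.1,0,2.6,0,0.04,0]' 100; python3 -c "
from h import *
tipnow()"
python3 -m jog '[0.2,-0.05,0,0.75,0,0.01,0, 0.2,-0.1,0,1.5,0,0.02,0, 0.2,-0.1,0,1.5,0,0.02,0]' 100; python3 -c "
from h import *
tipnow()"
```

```text
clock: 13.4
position: [493.6, 179.7, 39.5]
tcp_rot: [0.028, 0.998, -0.001, 0.055]
ft_force: [-2.3, 0.2, -0.9]
width: 0.282
finger_force: 100.0
tip rel groove [0.2 0.8 0.3] tilt 0.1094 F holder [-2.3   0.09 -0.89] M [ 0.01  0.33 -0.01] clk 13.4
clock: 13.78
position: [494.3, 179.9, 38.3]
tcp_rot: [0.028, 0.999, -0.001, 0.045]
ft_force: [-2.6, 0.2, -0.6]
width: 0.283
finger_force: 99.9
tip rel groove [0.6 1.  0.4] tilt 0.0906 F holder [-2.58  0.04 -0.55] M [0.01 0.4  0.  ] clk 13.775
```

```bash
python3 -m jog '[0.2,-0.05,0,0.75,0,0.01,0, 0.2,-0.1,0,1.5,0,0.02,0, 0.2,-0.1,0,1.5,0,0.02,0]' 100; python3 -c "
from h import *
tipnow()"
python3 -m jog '[0.2,-0.05,0,0.75,0,0.01,0, 0.2,-0.1,0,1.5,0,0.02,0, 0.2,-0.1,0,1.5,0,0.02,0]' 100; python3 -c "
from h import *
tipnow()"
```

```text
clock: 14.15
position: [494.8, 180.0, 36.9]
tcp_rot: [0.028, 0.999, -0.0, 0.036]
ft_force: [-3.3, 0.7, 0.5]
width: 0.281
finger_force: 100.0
tip rel groove [0.8 1.1 0.5] tilt 0.0712 F holder [-3.37  0.49  0.48] M [0.03 0.42 0.04] clk 14.15
clock: 14.52
position: [494.7, 179.9, 35.1]
tcp_rot: [0.028, 0.999, -0.0, 0.025]
ft_force: [-3.7, 0.9, -0.2]
width: 0.286
finger_force: 99.6
tip rel groove [0.3 1.  0.2] tilt 0.0504 F holder [-3.76  0.73 -0.24] M [ 0.07  0.64 -0.01] clk 14.525
```

```bash
python3 -m jog '[0.2,-0.05,0,0.75,0,0.01,0, 0.2,-0.05,0,1.5,0,0.02,0, 0.2,-0.05,0,1.5,0,0.02,0]' 100; python3 -c "
from h import *
tipnow()"
python3 -m jog '[0.2,0,0,0.75,0,0.01,0, 0.2,0,0,1.5,0,0.02,0, 0.2,0,0,1.5,0,0.02,0]' 100; python3 -c "
from h import *
tipnow()"
```

```text
clock: 14.9
position: [495.1, 179.9, 33.8]
tcp_rot: [0.028, 0.999, 0.0, 0.016]
ft_force: [-3.1, 0.4, -0.8]
width: 0.287
finger_force: 99.8
tip rel groove [0.5 1.  0.3] tilt 0.0312 F holder [-3.14  0.23 -0.77] M [0.13 0.55 0.02] clk 14.9
clock: 15.28
position: [496.0, 180.0, 32.6]
tcp_rot: [0.028, 1.0, 0.001, 0.006]
ft_force: [-1.8, 1.1, -2.1]
width: 0.282
finger_force: 99.7
tip rel groove [1.  1.2 0.4] tilt 0.0127 F holder [-1.9   1.01 -2.05] M [ 0.08  0.28 -0.05] clk 15.275
```

```bash
python3 -m jog '[0.2,0,0,0.5,0,0.008,0, 0.2,0,0,1,0,0.015,0, 0.2,0,0,1,0,0.015,0]' 100; python3 -c "
from h import *
tipnow()"
python3 -m jog '[0.2,0,0,0.4,0,0,0, 0.2,0,0,0.7,0,0.003,0, 0.2,0,0,0.7,0,0.003,0]' 100
python3 - <<'E'
from h import *
tipnow()
c=snap('wrist','w5');t=snap('scene','s5')
a=t['color'][...,::-1][190:350,340:500]; b=c['color'][...,::-1][60:420,150:420]
f=lambda a,k:cv2.resize(a,None,fx=k,fy=k,interpolation=cv2.INTER_CUBIC)
cv2.imwrite('pics/s5b.png',np.hstack([cv2.resize(a,(400,400),interpolation=2),cv2.resize(b,(300,400))]))
E
```

```text
clock: 15.65
position: [496.0, 180.1, 32.1]
tcp_rot: [0.028, 1.0, 0.001, -0.001]
ft_force: [-2.3, -0.2, 0.9]
width: 0.284
finger_force: 100.2
tip rel groove [0.9 1.3 1. ] tilt -0.0021 F holder [-2.28 -0.28  0.89] M [-0.18  0.16  0.01] clk 15.65
clock: 16.02
position: [495.9, 180.1, 31.9]
tcp_rot: [0.028, 1.0, 0.001, -0.002]
ft_force: [-3.8, -0.5, 6.9]
width: 0.285
finger_force: 100.9
tip rel groove [0.8 1.2 1.1] tilt -0.0049 F holder [-3.77 -0.76  6.91] M [-0.3   0.17 -0.12] clk 16.025
```

View pics/s5b.png

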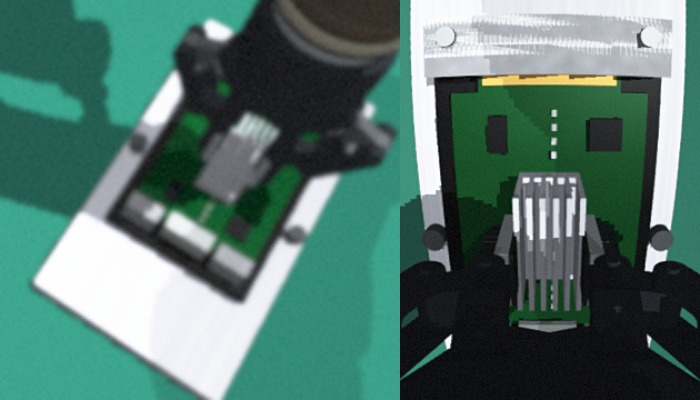

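The scene view shows the board down in the nest, with the catch protruding over its far edge. In the wrist view the tongue is under the rail. I'll ease off the press and release.

```bash
python3 -m jog '[0.2,0.3,0,-0.7,0,-0.003,0, 0.2,0.3,0,-0.7,0,-0.003,0, 0.6,0.3,0,-0.7,0,-0.003,0, 0.6,0.3,0,-0.7,0,-0.003,0, 0.6,0.3,0,-0.7,0,-0.003,0, 0.6,0.3,0,-0.7,0,-0.003,0, 0.6,0.3,0,-10,0,0,0, 0.6,0.3,0,-40,0,0,0, 0.6,0.3,0,-90,0,0,0, 0.6,0.3,0,-140,0,0,0, 0.6,0.3,0,-180,0,0,0, 0.6,0.3,0,-190,0,0,0, 0.6,0.3,0,-190,0,0,0]' 60
python3 - <<'E'
from h import *
c=snap('wrist','w6');t=snap('top','top6');print(readout.sense()['position'])
a=t['color'][...,::-1][175:325,100:210]; b=c['color'][...,::-1][90:310,210:360]
cv2.imwrite('pics/s6b.png',np.hstack([cv2.resize(b,None,fx=2.7,fy=2.7,interpolation=2),np.zeros((594,10,3),np.uint8),np.pad(cv2.resize(a,None,fx=3.4,fy=3.4,interpolation=2),((0,84),(0,0),(0,0)))]))
# flatness: holder-frame plane fit of depth over green pixels
u,v=np.meshgrid(np.arange(200,370),np.arange(80,320)); p=R.from_euler('z',-YAW).apply(pt(c,u,v,True).reshape(-1,3)-C)
col=c['color'][v,u].reshape(-1,3).astype(int); m=(col[:,1]>col[:,0]+15)&(col[:,1]>col[:,2]+8)&(abs(p[:,1])<43)&(p[:,0]>-72)&(p[:,0]<48)&(p[:,2]>12)&(p[:,2]<40)
q=p[m]; A=np.c_[q[:,:2],np.ones(len(q))]; x=np.linalg.lstsq(A,q[:,2],rcond=None)[0]; print('plane',x,len(q))
f=(abs(p[:,1])>80)&(abs(p[:,0])<100);
E
```

```text
clock: 17.75
position: [496.2, 179.7, 221.2]
tcp_rot: [0.028, 1.0, 0.001, -0.003]
ft_force: [0.3, 0.3, -0.7]
width: 0.595
finger_force: 0.0
[494.73670955 179.32300173 218.91128421]
plane [3.22183302e-03 2.60737499e-03 2.32355409e+01] 6268
```

View pics/s6b.png

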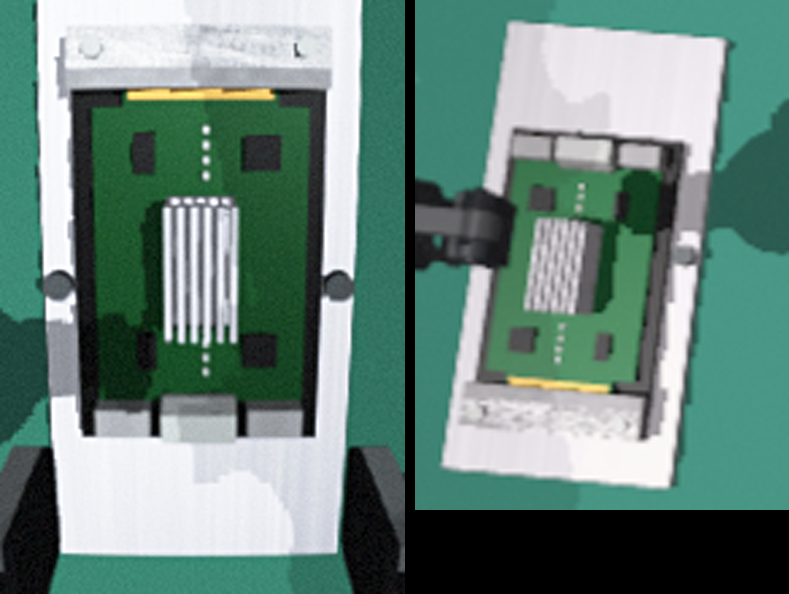

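The board is flat: tilt is about 0.003 rad and its top is 4 mm above the floor. The catch nose at (198,396) sits ahead of the stops, over the board's edge, and the gripper is clear. Handing in.

```bash
python3 -c "
from cell import hand_in; print(hand_in())"
```

```text
the job is handed in; nothing more can be done
None
```

The board lies flat on the nest floor, its tongue in the groove and the catch over its far edge; I released it and handed the job in at about 18 s, but `hand_in()` returned no verdict.

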